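# Make up two mineral test kits

### The arm

A 6-joint arm with a two-finger parallel gripper is mounted at the origin on a cart in front of the work surface, level with it; the furniture and walls round the work are solid. World frame = base frame: x ahead of the robot, y to its left, z up, the work surface at z = 0. Lengths are in m, angles in rad, forces in N, time in s.
With the tool pointing down it reaches from about 0.325 to 0.775 m from the base axis. Payload 5.5 kg.
Tool frame: the origin (TCP) lies at the very end of the fingers, on their centre line; the grasp point (between the pads) lies 19 mm behind it; x points along the fingers, z is the direction in which the jaws open and shut, and the axes are right-handed (so a half turn about x gives the same grasp; the last joint's range is limited). The gripper opens to 85 mm and grips with 20 to 120 N. Pads are 22 mm wide; open, the fingers measure 114 mm over their backs; the gripper's body (76 mm by 85 mm) begins 54 mm behind the grasp point. The pads swing forward as they close: fully open they stand 13 mm farther back than shut.
Start: joints at [-1.191, 0.091, 1.231, -0, 1.82, -0.057], TCP at [0.254, -0.544, 0.231] pointing down, gripper open.
Joint ranges: [-2.87, 2.87], [-0.86, 2.18], [0.17, 2.46], [-1.51, 4.65], [0.06, 2.69], [-2.65, 2.65]. Speed limits (rad/s): [2.57, 2.57, 3.01, 3.14, 3.14, 3.14].

### API

Orientations are given as [roll, pitch, yaw] about the fixed x, y, z axes, in that order (R = Rz(yaw) Ry(pitch) Rx(roll)).
In Python, from cell import manip, imaging gives the robot as it stands. The module is installed in compiled form; this text tells all that it offers.
- The arm moves only by the tool arm_command, never from a script. Its argument "deltas" is text: rows parted by semicolons, each of 4 numbers parted by spaces: the shift along the tool's x, y, z in m, then the turn about the tool's x in rad. A call has 1 to 5 rows; each row shifts and turns the commanded pose from where the row before left it, along the tool's axes as they then stand; what a row does not reach is not made up. A row lasts 1/10 s, in which the tool goes at most 50 mm and 8.59 degrees, less where a joint would pass 70% of its speed; a pose out of reach is approached as far as the arm can. A call with a gripper value outside its range is refused whole. "jaw" is the closure, from -1 (fully open) to 1 (shut), so that 0 is half open, set as the call begins (left out, the last holds). The fingers move at their own pace and stop on an object; "squeeze" is the grip in N (left out, the last holds). Time passes only in rows, so rows that do not move let the fingers close. It gives the time, the measured TCP pose, the force and the opening at its end, in the units of the state.
- manip.get_state(): the state, without advancing time (a new reading comes with each control period).
- imaging.get_image(name): name is "scene" or "top" or "wrist"; returns a dict with "img" (400x640x3 uint8, red, green, blue), "fx", "fy", "cx", "cy" (pixels), "cam_to_world" (4x4, takes a point from camera to world coordinates). Camera axes: x right, y up, looking along -z (the intrinsics and any distortion apply to the point x, -y, -z); pixel columns grow to the right and rows downward; lengths in m; the calibration is good to about 2 mm. The wrist camera is an equidistant fisheye: a pixel r from the principal point sees the ray r / f radians off the axis. A picture is of the moment at which its call begins. There is no depth.
- manip.job_done(): hands the job in, once; it reports no verdict.
The state is a dict: "clock": time; "joint_pos": joint angles; "qd": joint speeds; "effort": joint torques, N m; "tool_pos": TCP position; "tool_rot": TCP orientation; "wrist_force": force on the tool from outside, world axes, zero at the start; "moment": the same for the moment, N m; "opening": finger opening in m.
Only numpy, scipy, OpenCV 4.12 (cv2) and the standard library are available. Lean on these libraries where they do the work, as an engineer would, in place of code of your own. Each camera call takes 0.05 s, during which the arm holds its last target. There are 200 camera calls.

### The job

Make up two mineral test kits from the stock along the front of the bench. The iron-ore kit goes in the long three-bay tray: the haematite lump in the big well at one end, the streak plate flat in the middle bay and the bar magnet on edge, as it stands now, in the narrow slot; the feldspar kit goes in the short two-bay tray: the feldspar lump in the big well and the hand lens flat in the other bay. Seat everything level on the floor of its bay, the plate, magnet and lens lengthwise along the tray, and leave the other two rocks in the stock where they are.

Things in the scene. Friction and masses are not known exactly. Their poses are not given: they have to be found in the camera images.
- hematite_lump_center (a point): Haematite lump: dark reddish-brown angular rock, 59 (x) by 75 (y) by 48 mm, 0.3 kg; grip it across x. The point is its centre, half-way up (24 mm over its underside); x is its narrow side, y its long side, z up.
- feldspar_bit_center (a point): Feldspar lump: pale pink, boxy rock with rounded corners, 51 (x) by 57 (y) by 42 mm, 0.2 kg; grip it across x. The point is its centre, half-way up (21 mm over its underside); x is its narrow side, y its long side, z up.
- streak_plate_center (a point): Streak plate: plain cream unglazed tile lying flat, 48 (x) by 64 (y) by 8 mm; grip it across x. The point is its centre, half-way up (4 mm over its underside); x is its narrow side, y its long side, z up.
- bar_magnet_center (a point): Bar magnet, half red, half blue, standing on its long edge: 15 (x) by 66 (y) by 27 mm high; it is not attracted to anything here; either end may point either way. The point is its centre, half-way up (13.5 mm over its underside); x is its narrow side, y its long side, z up.
- folding_lens_center (a point): Folding hand lens lying open and flat, brass-coloured, 27 (x) by 70 (y) by 10 mm: a solid handle 25 mm wide, from y = -5 to +35 mm, and a round lens ring 27 mm across, from y = -8 to -35 mm; grip the handle across x at y = +8 to +15 mm; either end may point either way. The point is its centre, half-way up (5 mm over its underside); x is its narrow side, y its long side, z up.
- long_tray: Long three-bay tray, 134 by 286 mm, wood frame 19 mm high, dark insert 16 mm, bays lined pale. Fixed. Origin: centre of underside; z up, y along it, within 8 deg of world y. Bays (x by y mm), floors 4 mm above bench: big well 78x94 at y = -86 mm (haematite), flat bay 62x84 at y = +9 (streak plate), narrow slot 27x76 at y = +95 (magnet). A finger trench 46 mm wide, down to the same floor, crosses each bay's middle along x, 122 mm from frame to frame.
- short_tray: Short two-bay tray, 134 by 204 mm, wood frame 19 mm high, dark insert 16 mm, bays lined pale. Fixed. Origin: centre of underside; z up, y along it, within 8 deg of world y. Bays (x by y mm), floors 4 mm above bench: big well 78x94 at y = -45 mm (feldspar), flat bay 62x84 at y = +50 (hand lens). A finger trench 46 mm wide, down to the same floor, crosses each bay's middle along x, 122 mm from frame to frame.
- olivine_lump_center (a point): Olivine lump: dull olive-brown blocky rock, 58 by 70 by 42 mm, in the stock but in neither kit: leave it alone. The point is its centre.
- gypsum_bit_center (a point): Gypsum: whitish pointed rock, 52 by 66 by 41 mm, in the stock but in neither kit: leave it alone. The point is its centre.
Things that resemble listed ones, but are neither listed nor needed, are in the scene too. Leave any turquoise look-alike of the part that bears feldspar_bit_center alone.

How it is judged:
By the outcome, as a careful person would: the job done as asked, in the order asked, and still so for the second after the job is handed in, with the robot touching nothing.
It also fails if it takes over 120 s, if anything falls off the work surface, if the arm or the gripper's body presses on something with over 40 N, if the wrist force passes 120 N, or if a joint passes its speed limit or range.

## Working session

There is one attempt and no reset: what is moved stays moved. The work goes in short steps, Python scripts to look and compute and a tool call to move; the robot and the scene stay as the last step left them, time stands still between calls to the robot, and variables do not carry over. Pictures are saved under pics/ and viewed, about 12 in all and at most 16, crops included, and the job is handed in when it is done.

Besides the shell and the picture viewer there is one more tool, called after "Emit:" in YAML: its name, and indented under it one key for each argument. arm_command: Moves the arm, as the interface text tells. Its arguments: {"type":"object","properties":{"deltas":{"type":"string"},"jaw":{"type":"number"},"squeeze":{"type":"number"}},"required":["deltas"]}

```bash
mkdir -p pics
python3 - <<'E'
from cell import manip, imaging
import cv2,numpy as np
print(manip.get_state())
for n in("top","scene"):
    d=imaging.get_image(n); cv2.imwrite(f"pics/{n}0.png",d["img"][:,:,::-1]); print(n,d["fx"],d["fy"],d["cx"],d["cy"],np.round(d["cam_to_world"],4).tolist(),[k for k in d])
E
```

```text
{'clock': 0.0, 'joint_pos': array([-1.19067704e+00,  9.18809261e-02,  1.23189173e+00, -1.33574785e-05,
        1.81982437e+00, -5.67229049e-02]), 'qd': array([-1.25817573e-03,  2.01433419e-05, -2.08236939e-03,  1.22796554e-03,
        1.16418349e-03,  5.78018408e-04]), 'effort': array([-1.83672841e-03, -4.58732772e+01, -4.18024528e+01, -2.70854844e-04,
        1.16442307e-02, -1.11114224e-05]), 'tool_pos': array([ 0.25372178, -0.54339259,  0.23013438]), 'tool_rot': array([3.09133156, 1.56879192, 1.95737414]), 'wrist_force': array([0.46663806, 0.48954258, 0.63520245]), 'moment': array([ 0.00592846,  0.03495677, -0.03616677]), 'opening': 0.08501604738869549}
top 409.4412654395709 409.4412654395709 316.0985100021363 199.1116783916637 [[-0.0, 0.9968, -0.0794, 0.4077], [-1.0, 0.0001, 0.002, -0.0069], [0.002, 0.0794, 0.9968, 1.0962], [0.0, 0.0, 0.0, 1.0]] ['img', 'fx', 'fy', 'cx', 'cy', 'cam_to_world']
scene 365.18859893059 365.18859893059 318.21729776133236 199.98218615720165 [[-0.7887, 0.2716, -0.5515, 0.02], [-0.6147, -0.3622, 0.7007, 0.5942], [-0.0095, 0.8917, 0.4526, 0.4415], [0.0, 0.0, 0.0, 1.0]] ['img', 'fx', 'fy', 'cx', 'cy', 'cam_to_world']
```

View pics/top0.png

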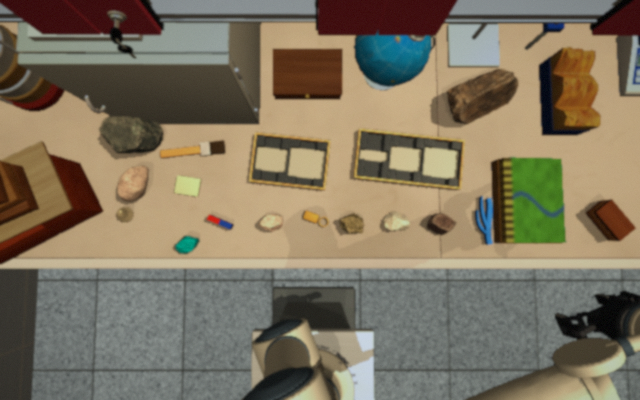

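View pics/scene0.png

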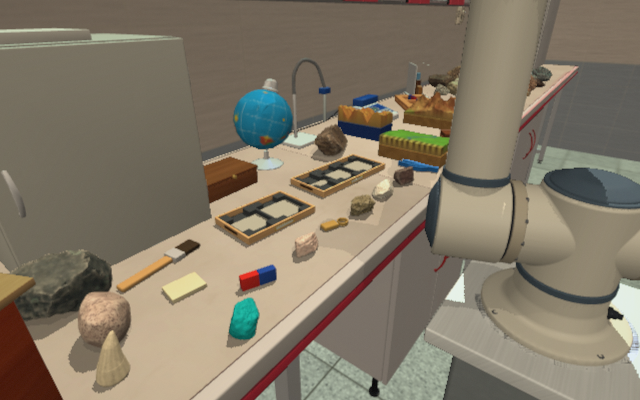

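```bash
cat > h.py <<'E'
import numpy as np, cv2
from cell import manip, imaging
from scipy.spatial.transform import Rotation as R
def pt(d,u,v,z):
    "world point at height z seen at pixel(s)"
    u=np.atleast_1d(np.float64(u));v=np.atleast_1d(np.float64(v))
    x=(u-d["cx"])/d["fx"];y=(v-d["cy"])/d["fy"]
    if d.get("fish"):
        r=np.hypot(x,y)+1e-12;s=np.sin(r)/r;c=np.stack([x*s,-y*s,-np.cos(r)],1)
    else: c=np.stack([x,-y,-np.ones_like(x)],1)
    M=d["cam_to_world"];w=c@M[:3,:3].T;o=M[:3,3]
    return o+w*((z-o[2])/w[:,2])[:,None]
def get(n):
    d=imaging.get_image(n);d["fish"]=n=="wrist";return d
def save(d,name,crop=None,k=1):
    im=d["img"][:,:,::-1]
    if crop: u0,u1,v0,v1=crop;im=im[v0:v1,u0:u1]
    cv2.imwrite(f"pics/{name}.png",cv2.resize(im,None,fx=k,fy=k,interpolation=cv2.INTER_CUBIC))
def tool():
    s=manip.get_state();return np.array(s["tool_pos"]),R.from_euler("xyz",s["tool_rot"]).as_matrix(),s
def plan(p,yaw=None):
    """moves needed (tool axes) to bring TCP to p; yaw = world angle of the object's x axis (jaw axis), mod pi"""
    t,M,s=tool();d=M.T@(np.array(p)-t)
    a=0
    if yaw is not None:
        z=M[:,2];cur=np.arctan2(z[1],z[0]);a=(yaw-cur+np.pi/2)%np.pi-np.pi/2
        a*=np.sign(M[2,0]) # rotation about tool x (down) is minus world
    print("tcp",t.round(4),"tool shift",d.round(4),"turn",round(float(a),3),"j6",s["joint_pos"][5].round(2),"open",round(s["opening"],4),"toolx",M[:,0].round(3),"y",M[:,1].round(3),"z",M[:,2].round(3))
    return d,a
E
python3 - <<'E'
from h import *
d=get("top");save(d,"top1",(160,470,120,250),2.5)
for n,u,v,z in[("magnet",219,222,.027),("feld",270,221,.03),("lens",315,218,.01),("oliv",350,222,.03),("gyp",396,221,.03),("haem",440,222,.04),("plate",187,186,.008),("short",289,162,.019),("long",409,160,.019)]:
    p=pt(d,u,v,z)[0];print(n,p.round(3),np.hypot(p[0],p[1]).round(3))
d=get("wrist");save(d,"w0");print(d["fx"],d["cx"],d["cy"],d["cam_to_world"].round(3).tolist())
plan([0.4,0,.2],0)
E
```

```text
magnet [0.433 0.244 0.027] 0.497
feld [0.436 0.111 0.03 ] 0.449
lens [ 0.444 -0.006  0.01 ] 0.444
oliv [ 0.433 -0.097  0.03 ] 0.444
gyp [ 0.436 -0.217  0.03 ] 0.487
haem [ 0.433 -0.328  0.04 ] 0.543
plate [0.529 0.336 0.008] 0.627
short [0.592 0.063 0.019] 0.596
long [ 0.598 -0.256  0.019] 0.651
309.70691628693146 319.44361333718933 205.14489607277127 [[0.424, 0.858, 0.29, 0.329], [-0.906, 0.402, 0.135, -0.509], [-0.001, -0.32, 0.947, 0.372], [0.0, 0.0, 0.0, 1.0]]
tcp [ 0.2538 -0.5435  0.2306] tool shift [ 0.0311  0.3624 -0.4306] turn -1.134 j6 -0.06 open 0.0854 toolx [-0.     0.001 -1.   ] y [0.906 0.423 0.   ] z [ 0.423 -0.906 -0.001]
```

View pics/top1.png

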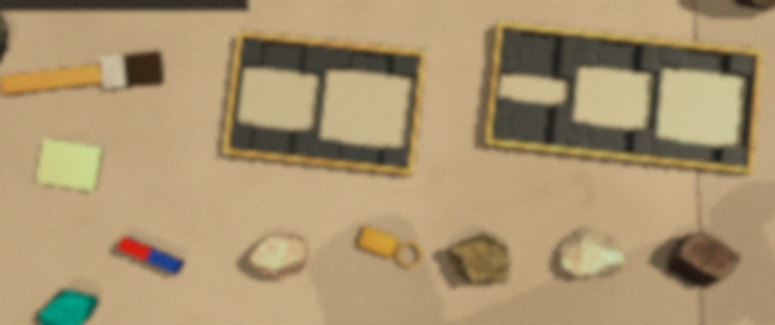

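View pics/w0.png

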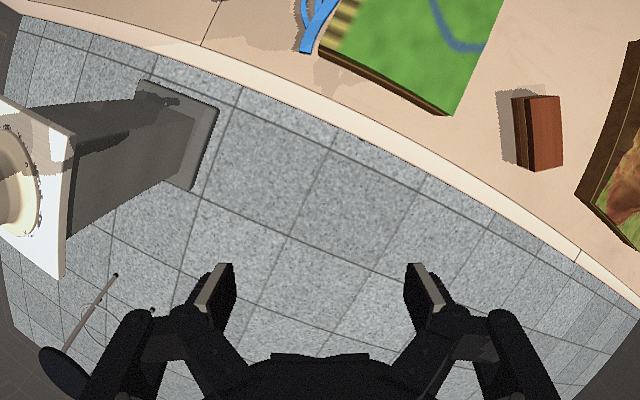

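Emit:
arm_command:
  deltas: "-0.01 0.04 -0.004 0;-0.01 0.04 -0.004 0;-0.01 0.04 -0.004 0;-0.01 0.04 -0.004 0;-0.01 0.04 -0.004 0"
  jaw: -1
  squeeze: 40

```text
clock: 0.7
tool_pos: [0.4277, -0.4399, 0.2815]
tool_rot: [-2.738, 1.57, 2.411]
wrist_force: [0.2, -0.9, 0.8]
opening: 0.0851
```

Emit:
arm_command:
  deltas: "-0.01 0.04 -0.004 0;-0.01 0.04 -0.004 0;0 0 0 -0.142;0 0 0 -0.142;0 0 0 -0.142"

```text
clock: 1.2
tool_pos: [0.4962, -0.3994, 0.3008]
tool_rot: [-3.069, 1.57, 2.513]
wrist_force: [-1.5, -0.2, -0.1]
opening: 0.0852
```

Emit:
arm_command:
  deltas: "0 0 0 -0.142;0 0 0 -0.142;0 0 0 -0.142;0 0 0 -0.142;0 0 0 -0.142"

```text
clock: 1.7
tool_pos: [0.4957, -0.3998, 0.3009]
tool_rot: [2.429, 1.57, 2.437]
wrist_force: [-0.6, 0.3, -0.9]
opening: 0.0854
```

Run:
```python
from h import *
d=get("wrist");save(d,"w1");np.save("w1.npy",d,allow_pickle=True)
plan([.433,-.328,.2],0)
print(d["cam_to_world"].round(3).tolist())
```

```text
tcp [ 0.4957 -0.3998  0.3009] tool shift [ 0.101   0.0727 -0.0615] turn 0.015 j6 -0.75 open 0.0853 toolx [-0.  0. -1.] y [-0.015  1.     0.   ] z [ 1.     0.015 -0.   ]
[[1.0, -0.008, -0.003, 0.495], [0.009, 0.947, 0.32, -0.318], [0.0, -0.32, 0.947, 0.443], [0.0, 0.0, 0.0, 1.0]]
```

View pics/w1.png

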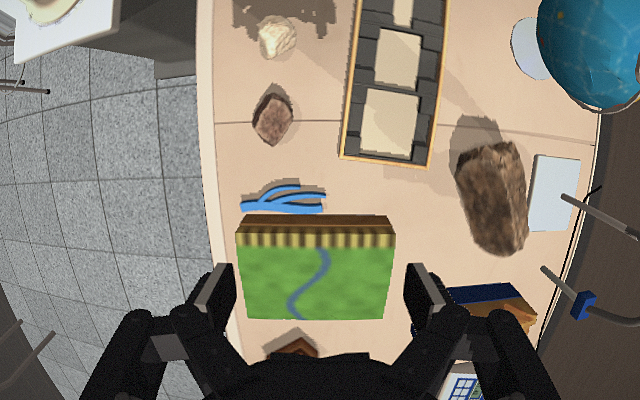

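Emit:
arm_command:
  deltas: "0 0.04 0 0.005;0 0.04 0 0.005;0 0.04 0 0.005;0 0 0 0;0 0 0 0"

```text
clock: 2.25
tool_pos: [0.4962, -0.2792, 0.3017]
tool_rot: [-0.875, 1.57, -0.888]
wrist_force: [0.1, -1.1, 0.7]
opening: 0.0854
```

```bash
cat >> h.py <<'E'
def blobs(d,mask,z,amin=150):
    "contours of mask -> world outline at z -> minAreaRect: centre, (short, long) mm, yaw of the short side"
    out=[]
    for c in cv2.findContours(mask.astype(np.uint8),cv2.RETR_EXTERNAL,cv2.CHAIN_APPROX_NONE)[0]:
        if cv2.contourArea(c)<amin: continue
        c=c[:,0];w=pt(d,c[:,0],c[:,1],z)[:,:2]
        (x,y),(a,b),t=cv2.minAreaRect((w*1000).astype(np.float32))
        yaw=np.deg2rad(t if a<b else t+90);yaw=(yaw+np.pi/2)%np.pi-np.pi/2
        out.append(dict(uv=c.mean(0).round(),xy=(round(x/1000,4),round(y/1000,4)),size=sorted((round(a,1),round(b,1))),yaw=round(float(yaw),3)))
    return out
E
python3 - <<'E'
from h import *
d=get("wrist");save(d,"w2");np.save("w2.npy",d,allow_pickle=True)
hsv=cv2.cvtColor(d["img"],cv2.COLOR_RGB2HSV)
for u,v in[(300,200),(420,250)]: print(hsv[v,u])
plan([.433,-.328,.2],0)
E
```

```text
[ 14  66 194]
[ 15  60 222]
tcp [ 0.4961 -0.2801  0.3013] tool shift [ 0.1013 -0.0488 -0.0624] turn -0.014 j6 -0.56 open 0.0858 toolx [ 0. -0. -1.] y [ 0.014  1.    -0.   ] z [ 1.    -0.014  0.   ]
```

View pics/w2.png

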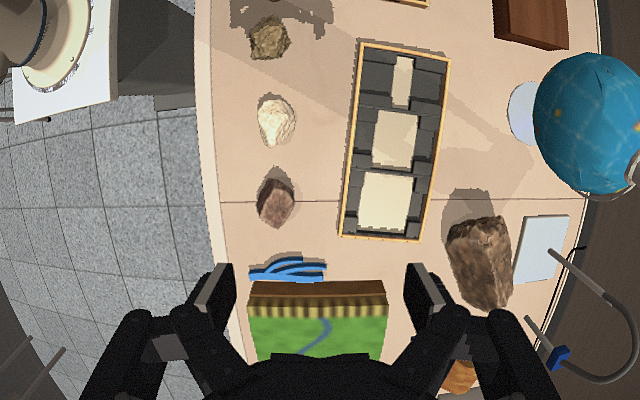

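Run:
```python
from h import *
d=np.load("w2.npy",allow_pickle=True).item()
hsv=cv2.cvtColor(d["img"],cv2.COLOR_RGB2HSV).astype(int);H,S,V=hsv[...,0],hsv[...,1],hsv[...,2]
print("haem",hsv[203,262:296:3].tolist(),"shadow",hsv[188,258:266:2].tolist());print("frame",hsv[140,345:358:2].tolist(), hsv[140,438:450:2].tolist())
m=np.zeros(H.shape,bool);m[20:260,325:465]=True
fm=m&(H>=12)&(H<=26)&(S>110)&(V>110)
fm=cv2.morphologyEx(fm.astype(np.uint8),cv2.MORPH_CLOSE,np.ones((5,5)))
print("tray",blobs(d,fm,.019,500))
```

```text
haem [[9, 103, 84], [14, 83, 170], [12, 92, 149], [11, 90, 151], [12, 95, 139], [12, 91, 152], [10, 88, 139], [10, 92, 122], [10, 90, 147], [13, 86, 178], [12, 87, 120], [14, 65, 184]] shadow [[16, 62, 206], [17, 65, 146], [16, 67, 107], [10, 97, 63]]
frame [[13, 65, 150], [14, 60, 136], [16, 145, 132], [25, 92, 238], [21, 104, 189], [18, 16, 79], [19, 26, 80]] [[15, 127, 225], [25, 104, 234], [14, 59, 220], [15, 57, 228], [17, 60, 225], [17, 59, 223]]
tray [{'uv': array([393., 143.]), 'xy': (0.6033, -0.2576), 'size': [133.6, 283.8], 'yaw': -0.11}]
```

Run:
```python
from h import *
d=np.load("w2.npy",allow_pickle=True).item()
hsv=cv2.cvtColor(d["img"],cv2.COLOR_RGB2HSV).astype(int);H,S,V=hsv[...,0],hsv[...,1],hsv[...,2]
m=np.zeros(H.shape,bool);m[165:240,245:310]=True
hm=(m&(S>76)).astype(np.uint8)
hm=cv2.morphologyEx(cv2.morphologyEx(hm,cv2.MORPH_CLOSE,np.ones((5,5))),cv2.MORPH_OPEN,np.ones((3,3)))
for z in(.01,.024,.04): print(z,blobs(d,hm,z,300))
im=d["img"][150:250,230:330,::-1].copy();c=cv2.findContours(hm[150:250,230:330].copy(),0,1)[0];im=cv2.resize(im,None,fx=4,fy=4);cv2.drawContours(im,[x*4 for x in c],-1,(0,255,0),1);cv2.imwrite("pics/hm.png",im)
```

```text
0.01 [{'uv': array([275., 203.]), 'xy': (0.429, -0.3407), 'size': [53.3, 68.9], 'yaw': -0.509}]
0.024 [{'uv': array([275., 203.]), 'xy': (0.4312, -0.3361), 'size': [51.6, 66.6], 'yaw': -0.509}]
0.04 [{'uv': array([275., 203.]), 'xy': (0.4337, -0.3308), 'size': [49.6, 64.1], 'yaw': -0.509}]
```

View pics/hm.png

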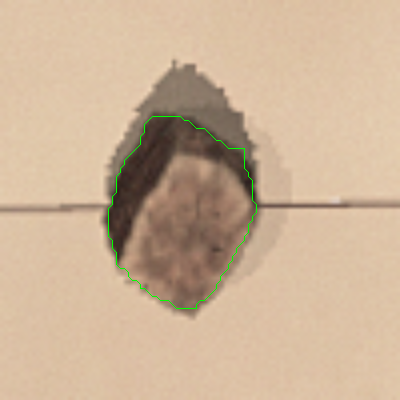

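Emit:
arm_command:
  deltas: "0.033 -0.027 -0.023 0;0.033 -0.027 -0.023 0;0.033 -0.027 -0.023 0;0.033 -0.027 -0.023 0;0 0 0 0.122"

```text
clock: 2.8
tool_pos: [0.3975, -0.389, 0.1621]
tool_rot: [2.643, 1.56, 2.499]
wrist_force: [-0.5, 0.5, -1.2]
opening: 0.0858
```

Emit:
arm_command:
  deltas: "0 0 0 0.122;0 0 0 0.122;0 0 0 0.122;0 0 0 0;0 0 0 0"

```text
clock: 3.3
tool_pos: [0.4022, -0.3875, 0.1688]
tool_rot: [3.057, 1.57, 2.557]
wrist_force: [-0.1, 0.3, -0.1]
opening: 0.0855
```

Run:
```python
from h import *
d=get("wrist");np.save("w3.npy",d,allow_pickle=True)
hsv=cv2.cvtColor(d["img"],cv2.COLOR_RGB2HSV).astype(int);H,S,V=hsv[...,0],hsv[...,1],hsv[...,2]
t,M,s=tool()
hm=(S>76).astype(np.uint8)
hm=cv2.morphologyEx(cv2.morphologyEx(hm,cv2.MORPH_CLOSE,np.ones((5,5))),cv2.MORPH_OPEN,np.ones((5,5)))
for b in blobs(d,hm,.02,800): print(b)
im=d["img"][:,:,::-1].copy();cv2.drawContours(im,cv2.findContours(hm,0,1)[0],-1,(0,255,0),1)
cv2.imwrite("pics/w3.png",im)
plan([.432,-.335,.1],-.5); print(d["cam_to_world"][:3,3])
```

```text
{'uv': array([135., 354.]), 'xy': (-0.0541, -0.5237), 'size': [122.0, 497.0], 'yaw': -1.236}
{'uv': array([215., 307.]), 'xy': (0.2183, -0.4493), 'size': [54.9, 132.4], 'yaw': -0.882}
{'uv': array([610., 252.]), 'xy': (0.7598, -0.7317), 'size': [195.4, 271.3], 'yaw': 0.085}
{'uv': array([401., 338.]), 'xy': (0.7549, -0.9917), 'size': [472.5, 1580.9], 'yaw': 0.755}
{'uv': array([320., 129.]), 'xy': (0.4311, -0.337), 'size': [51.3, 65.1], 'yaw': -0.549}
{'uv': array([602.,  98.]), 'xy': (0.7992, -0.4636), 'size': [147.1, 235.1], 'yaw': 0.428}
{'uv': array([457.,  75.]), 'xy': (0.5935, -0.3274), 'size': [139.6, 145.3], 'yaw': -0.11}
tcp [ 0.4023 -0.3873  0.1689] tool shift [0.0689 0.0601 0.0011] turn 0.001 j6 -0.33 open 0.0849 toolx [-0.  0. -1.] y [0.479 0.878 0.   ] z [ 0.878 -0.479 -0.001]
[ 0.44195599 -0.3156008   0.31064479]
```

View pics/w3.png

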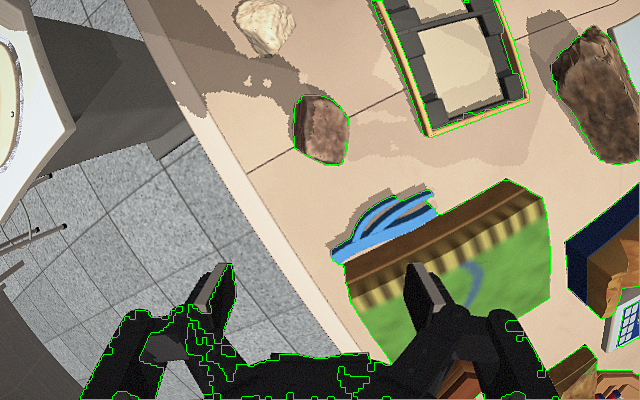

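Run:
```python
from h import *
d=np.load("w3.npy",allow_pickle=True).item()
hsv=cv2.cvtColor(d["img"],cv2.COLOR_RGB2HSV).astype(int);S=hsv[...,1]
S[:85]=0;S[175:]=0;S[:,:280]=0;S[:,362:]=0
hm=cv2.morphologyEx(cv2.morphologyEx((S>74).astype(np.uint8),cv2.MORPH_CLOSE,np.ones((5,5))),cv2.MORPH_OPEN,np.ones((3,3)))
c=max(cv2.findContours(hm,0,1)[0],key=cv2.contourArea)[:,0]
w=pt(d,c[:,0],c[:,1],.015)[:,:2]
for a in np.arange(-1.5,1.6,.15):
    X=w@[np.cos(a),np.sin(a)];Y=w@[-np.sin(a),np.cos(a)]
    cx,cy=(X.max()+X.min())/2,(Y.max()+Y.min())/2
    print(round(a,2),(np.ptp(X)*1e3).round(1),(np.ptp(Y)*1e3).round(1),(cx*np.cos(a)-cy*np.sin(a)).round(4),(cx*np.sin(a)+cy*np.cos(a)).round(4))
```

```text
-1.5 75.6 60.0 0.4303 -0.3383
-1.35 74.5 59.5 0.4304 -0.3386
-1.2 71.9 59.1 0.4312 -0.3385
-1.05 69.0 59.0 0.4321 -0.3373
-0.9 64.6 60.8 0.4317 -0.3367
-0.75 59.0 63.8 0.4308 -0.3367
-0.6 53.7 65.9 0.4308 -0.3373
-0.45 53.0 69.0 0.4313 -0.3373
-0.3 56.5 72.5 0.431 -0.3375
-0.15 58.9 74.4 0.4306 -0.3378
-0.0 60.0 75.5 0.4304 -0.3382
0.15 59.7 75.2 0.4302 -0.3385
0.3 59.5 73.2 0.4308 -0.3386
0.45 59.1 70.5 0.4318 -0.3379
0.6 59.7 66.8 0.4321 -0.3368
0.75 62.5 61.8 0.4312 -0.3367
0.9 64.9 56.3 0.4307 -0.337
1.05 67.2 52.2 0.4312 -0.3372
1.2 71.0 54.9 0.4312 -0.3374
1.35 73.6 57.9 0.4308 -0.3377
1.5 75.2 59.6 0.4305 -0.338
```

Emit:
arm_command:
  deltas: "0 0.029 0.001 0;0 0.029 0 0;0.04 0 0 0;0.04 0 0 0;0.03 0 0 0"

```text
clock: 3.85
tool_pos: [0.4309, -0.3356, 0.0568]
tool_rot: [2.978, 1.569, 2.479]
wrist_force: [-0.4, -0.0, -0.4]
opening: 0.0854
```

Emit:
arm_command:
  deltas: "0.025 0 0 0;0.02 0 0 0;0.01 0 0 0;0 0 0 0;0 0 0 0"

```text
clock: 4.35
tool_pos: [0.4318, -0.3367, 0.0053]
tool_rot: [-0.265, 1.57, -0.766]
wrist_force: [0.2, -0.2, 0.0]
opening: 0.0851
```

Emit:
arm_command:
  deltas: "0 0 0 0;0 0 0 0;0 0 0 0;0 0 0 0;0 0 0 0"
  jaw: 1
  squeeze: 60

```text
clock: 4.85
tool_pos: [0.4323, -0.337, 0.0064]
tool_rot: [-0.206, 1.568, -0.707]
wrist_force: [-0.3, 0.2, 5.5]
opening: 0.0499
```

Emit:
arm_command:
  deltas: "0 0 0 0;0 0 0 0;0 0 0 0;0 0 0 0;0 0 0 0"

```text
clock: 5.35
tool_pos: [0.4323, -0.337, 0.0064]
tool_rot: [-0.221, 1.568, -0.722]
wrist_force: [0.2, 1.5, 5.4]
opening: 0.0499
```

Emit:
arm_command:
  deltas: "-0.01 0 0 0;-0.02 0 0 0;-0.03 0 0 0;-0.03 0 0 0;-0.02 0 0 0"

```text
clock: 5.85
tool_pos: [0.4317, -0.3365, 0.1171]
tool_rot: [-0.214, 1.568, -0.715]
wrist_force: [0.9, 0.5, -2.7]
opening: 0.0497
```

Emit:
arm_command:
  deltas: "0 0 0 -0.13;0 0 0 -0.13;0 0 0 -0.13;0 0.003 0.04 0;0 0.003 0.04 0"

```text
clock: 6.35
tool_pos: [0.5117, -0.3393, 0.1147]
tool_rot: [-2.176, 1.571, -2.288]
wrist_force: [-0.1, -1.1, -2.4]
opening: 0.0497
```

Emit:
arm_command:
  deltas: "0 0.003 0.04 0;0 0.003 0.03 0;0 0 0.011 0;0 0 0 0;0 0 0 0"

```text
clock: 6.85
tool_pos: [0.5923, -0.342, 0.1139]
tool_rot: [2.873, 1.569, 2.763]
wrist_force: [-0.2, -0.2, -2.0]
opening: 0.0492
```

Run:
```python
from h import *
d=get("wrist");save(d,"w4",(200,520,0,320),2)
plan([.5939,-.3431,.0114],-.11)
```

```text
tcp [ 0.592  -0.3422  0.1142] tool shift [ 0.1028 -0.0007  0.0021] turn -0.001 j6 -0.46 open 0.0493 toolx [-0.001  0.    -1.   ] y [0.111 0.994 0.   ] z [ 0.994 -0.111 -0.001]
```

View pics/w4.png

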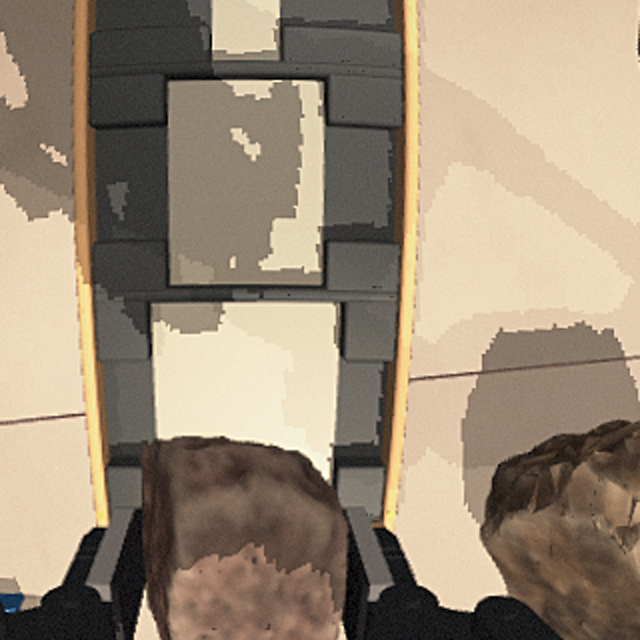

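Emit:
arm_command:
  deltas: "0.03 -0.001 0.002 0;0.03 0 0 0;0.02 0 0 0;0.01 0 0 0;0.007 0 0 0"

```text
clock: 7.4
tool_pos: [0.5938, -0.3435, 0.0169]
tool_rot: [2.835, 1.57, 2.724]
wrist_force: [-0.2, 0.6, -2.0]
opening: 0.0495
```

Emit:
arm_command:
  deltas: "0.003 0 0 0;0.002 0 0 0;0 0 0 0;0 0 0 0;0 0 0 0"

```text
clock: 7.9
tool_pos: [0.595, -0.3436, 0.0131]
tool_rot: [-0.475, 1.57, -0.586]
wrist_force: [-0.2, 1.0, -3.0]
opening: 0.0494
```

Emit:
arm_command:
  deltas: "0.001 0 0 0;0.001 0 0 0;0 0 0 0"

```text
clock: 8.2
tool_pos: [0.5949, -0.3435, 0.0111]
tool_rot: [-0.502, 1.57, -0.613]
wrist_force: [-1.2, 0.3, 1.0]
opening: 0.0492
```

Emit:
arm_command:
  deltas: "0.001 0 0 0;0 0 0 0"

```text
clock: 8.4
tool_pos: [0.5949, -0.3436, 0.0111]
tool_rot: [-0.494, 1.57, -0.605]
wrist_force: [-2.9, 2.1, 6.5]
opening: 0.0492
```

Seated. Release partially and lift.

Emit:
arm_command:
  deltas: "0 0 0 0;0 0 0 0;0 0 0 0;0 0 0 0;0 0 0 0"
  jaw: -0.45

```text
clock: 8.9
tool_pos: [0.5946, -0.3434, 0.009]
tool_rot: [2.622, 1.571, 2.511]
wrist_force: [0.5, -0.4, 0.1]
opening: 0.0618
```

Emit:
arm_command:
  deltas: "-0.015 0 0 0;-0.03 0 0 0;-0.04 0 0 0;-0.05 0 0 0;-0.05 0 0 0"

```text
clock: 9.4
tool_pos: [0.5942, -0.3431, 0.1971]
tool_rot: [-0.481, 1.57, -0.592]
wrist_force: [0.6, -0.4, 0.7]
opening: 0.0621
```

Run:
```python
from h import *
plan([.5,.27,.30],0)
```

```text
tcp [ 0.5942 -0.3431  0.1971] tool shift [-0.103   0.5989 -0.1615] turn -0.111 j6 -0.46 open 0.0621 toolx [ 0. -0. -1.] y [ 0.111  0.994 -0.   ] z [ 0.994 -0.111  0.   ]
```

Emit:
arm_command:
  deltas: "-0.008 0.046 -0.012 0;-0.008 0.046 -0.012 0;-0.008 0.046 -0.012 0;-0.008 0.046 -0.012 0;-0.008 0.046 -0.012 0"
  jaw: -1

```text
clock: 9.9
tool_pos: [0.5598, -0.1064, 0.2362]
tool_rot: [-0.062, 1.569, -0.174]
wrist_force: [0.8, 0.2, 0.2]
opening: 0.0855
```

Emit:
arm_command:
  deltas: "-0.008 0.046 -0.012 0;-0.008 0.046 -0.012 0;-0.008 0.046 -0.012 0;-0.008 0.046 -0.012 0;-0.008 0.046 -0.012 0"

```text
clock: 10.4
tool_pos: [0.5255, 0.1288, 0.2763]
tool_rot: [0.288, 1.569, 0.177]
wrist_force: [0.4, 0.4, 0.8]
opening: 0.0856
```

Emit:
arm_command:
  deltas: "-0.008 0.046 -0.012 0;-0.008 0.046 -0.012 0;-0.008 0.046 -0.012 0;0 0 0 -0.111;0 0 0 0"

```text
clock: 10.9
tool_pos: [0.5052, 0.2696, 0.2997]
tool_rot: [0.349, 1.569, 0.353]
wrist_force: [-0.4, -0.3, -0.6]
opening: 0.0855
```

Run:
```python
from h import *
d=get("wrist");save(d,"w5");np.save("w5.npy",d,allow_pickle=True)
plan([.5,.27,.30],0)
```

```text
tcp [0.5056 0.2685 0.2993] tool shift [-0.0007  0.0015 -0.0056] turn -0.001 j6 0.43 open 0.0852 toolx [ 0.001  0.    -1.   ] y [0.001 1.    0.   ] z [ 1.    -0.001  0.001]
```

View pics/w5.png

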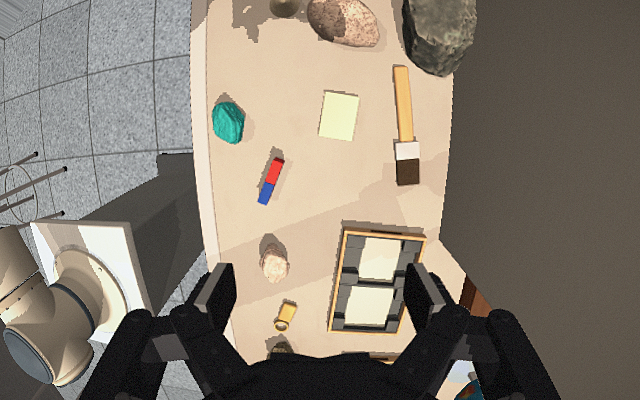

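Run:
```python
from h import *
d=np.load("w5.npy",allow_pickle=True).item()
hsv=cv2.cvtColor(d["img"],cv2.COLOR_RGB2HSV).astype(int);H,S,V=hsv[...,0],hsv[...,1],hsv[...,2]
print("plate",hsv[115,316:362:4].tolist())
def roi(u0,u1,v0,v1,m):
    r=np.zeros(H.shape,bool);r[v0:v1,u0:u1]=True;return (r&m).astype(np.uint8)
print("plate",blobs(d,roi(305,375,80,150,(H>=20)&(H<45)&(V>150)),.008))
print("magnet",blobs(d,roi(245,300,145,215,(S>140)&((H<10)|(H>110))),.027,100))
f=cv2.morphologyEx(roi(245,305,230,290,(H<11)|(S<50)),cv2.MORPH_OPEN,np.ones((3,3)))
print("feld",blobs(d,f,.02,200))
print("lens",blobs(d,roi(265,305,290,340,(S>110)&(H>12)),.008,100))
```

```text
plate [[17, 57, 232], [10, 59, 135], [29, 50, 242], [29, 50, 242], [31, 48, 242], [31, 48, 241], [31, 46, 243], [31, 47, 242], [31, 45, 244], [31, 45, 244], [26, 60, 230], [17, 63, 227]]
plate [{'uv': array([338., 116.]), 'xy': (0.532, 0.3349), 'size': [49.0, 65.0], 'yaw': -0.149}]
magnet [{'uv': array([270., 182.]), 'xy': (0.4372, 0.2467), 'size': [14.7, 69.6], 'yaw': -0.401}]
feld []
lens [{'uv': array([285., 317.]), 'xy': (0.4444, -0.0063), 'size': [26.3, 71.5], 'yaw': -0.344}]
```

Emit:
arm_command:
  deltas: "0.02 0.033 0.013 0;0.02 0.033 0.013 0;0.045 0 0 0;0.045 0 0 0;0 0 0 0.149"
  jaw: -0.5

```text
clock: 11.45
tool_pos: [0.5289, 0.331, 0.158]
tool_rot: [-2.463, 1.555, -2.618]
wrist_force: [0.8, 0.5, -0.0]
opening: 0.0638
```

Emit:
arm_command:
  deltas: "0.045 0 0 0;0.04 0 0 0;0.03 0 0 0;0.02 0 0 0;0 0 0 0"

```text
clock: 11.95
tool_pos: [0.5302, 0.3316, 0.0293]
tool_rot: [-2.449, 1.564, -2.602]
wrist_force: [-0.1, 0.4, -0.4]
opening: 0.0641
```

Run:
```python
from h import *
d=get("wrist");save(d,"w6",(180,460,130,340),2.5)
plan([.532,.335,.006],-.149)
```

```text
tcp [0.5314 0.3325 0.032 ] tool shift [0.026  0.0026 0.0003] turn -0.004 j6 0.66 open 0.0642 toolx [-0.003 -0.002 -1.   ] y [ 0.152  0.988 -0.002] z [ 0.988 -0.152 -0.003]
```

View pics/w6.png

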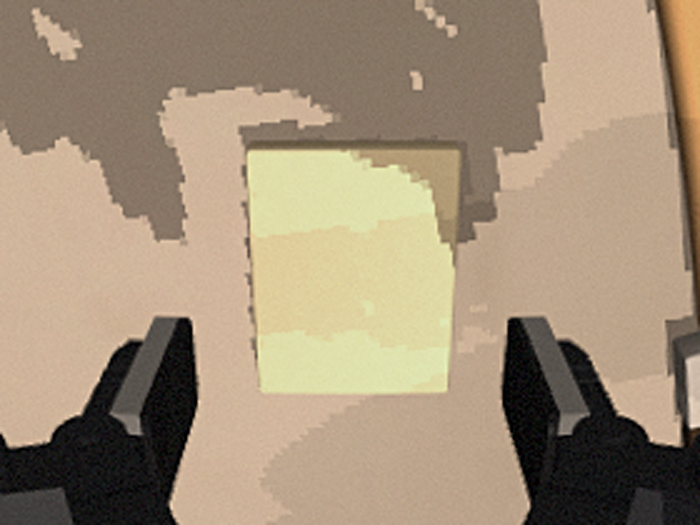

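Emit:
arm_command:
  deltas: "0.015 0.003 0 0;0.007 0 0 0;0.003 0 0 0;0 0 0 0;0 0 0 0"

```text
clock: 12.5
tool_pos: [0.5325, 0.3374, 0.0088]
tool_rot: [0.673, 1.57, 0.524]
wrist_force: [-0.2, 0.2, 0.7]
opening: 0.064
```

Emit:
arm_command:
  deltas: "0 0 0 0;0 0 0 0;0 0 0 0;0 0 0 0;0 0 0 0"
  jaw: 1
  squeeze: 40

```text
clock: 13.0
tool_pos: [0.5324, 0.3373, 0.0086]
tool_rot: [0.67, 1.57, 0.521]
wrist_force: [0.4, -0.1, 0.7]
opening: -0.0001
```

Emit:
arm_command:
  deltas: "0 0 0 0;0 0 0 0;0 0 0 0;0 0 0 0;0 0 0 0"
  jaw: -0.4

```text
clock: 13.5
tool_pos: [0.532, 0.3371, 0.0079]
tool_rot: [-2.495, 1.57, -2.644]
wrist_force: [-0.1, 0.7, -0.1]
opening: 0.0598
```

Emit:
arm_command:
  deltas: "0.003 -0.001 0 0;0.003 -0.001 0 0;0 0 0 0;0 0 0 0"

```text
clock: 13.9
tool_pos: [0.5318, 0.3351, 0.0019]
tool_rot: [-2.537, 1.57, -2.686]
wrist_force: [0.7, -0.4, -0.1]
opening: 0.0598
```

Emit:
arm_command:
  deltas: "0 0 0 0;0 0 0 0;0 0 0 0;0 0 0 0;0 0 0 0"
  jaw: 1

```text
clock: 14.4
tool_pos: [0.5322, 0.3354, 0.0027]
tool_rot: [0.687, 1.57, 0.538]
wrist_force: [0.8, -0.5, 3.3]
opening: 0.0462
```

Emit:
arm_command:
  deltas: "-0.01 0 0 0;-0.03 0 0 0;-0.05 0 0 0;-0.05 0 0 0;0 0 0 -0.039"

```text
clock: 14.9
tool_pos: [0.5348, 0.3368, 0.153]
tool_rot: [0.619, 1.556, 0.51]
wrist_force: [0.4, 0.1, 0.6]
opening: 0.0462
```

Run:
```python
from h import *
d=get("wrist");save(d,"w7");np.save("w7.npy",d,allow_pickle=True)
plan([.6043,-.2487,.10],-.11)
```

```text
tcp [0.5338 0.3363 0.1488] tool shift [ 0.0466 -0.5744  0.132 ] turn 0.003 j6 0.61 open 0.0459 toolx [ 0.008  0.005 -1.   ] y [0.106 0.994 0.006] z [ 0.994 -0.106  0.008]
```

Emit:
arm_command:
  deltas: "0 -0.047 0.011 0;0 -0.047 0.011 0;0 -0.047 0.011 0;0 -0.047 0.011 0;0 -0.047 0.011 0"

```text
clock: 15.45
tool_pos: [0.5599, 0.0937, 0.1409]
tool_rot: [-2.919, 1.568, -3.03]
wrist_force: [1.2, 0.5, -1.3]
opening: 0.0461
```

Emit:
arm_command:
  deltas: "0 -0.047 0.011 0;0 -0.047 0.011 0;0 -0.047 0.011 0;0 -0.047 0.011 0;0 -0.047 0.011 0"

```text
clock: 15.95
tool_pos: [0.5888, -0.1458, 0.1409]
tool_rot: [2.892, 1.568, 2.781]
wrist_force: [0.3, 1.1, -1.2]
opening: 0.0463
```

Emit:
arm_command:
  deltas: "0 -0.047 0.011 0;0 -0.047 0.009 0;0 -0.01 0 0;0 0 0 0;0 0 0 0"

```text
clock: 16.45
tool_pos: [0.5978, -0.2485, 0.1413]
tool_rot: [2.447, 1.569, 2.337]
wrist_force: [0.7, 0.8, 0.2]
opening: 0.046
```

Run:
```python
from h import *
d=get("wrist");save(d,"w8",(200,520,0,320),2);np.save("w8.npy",d,allow_pickle=True)
plan([.6043,-.2487,.007],-.11)
```

```text
tcp [ 0.5981 -0.2479  0.1417] tool shift [ 0.1347 -0.0002  0.0064] turn 0.001 j6 -0.34 open 0.0459 toolx [-0.001  0.001 -1.   ] y [0.109 0.994 0.001] z [ 0.994 -0.109 -0.001]
```

View pics/w8.png

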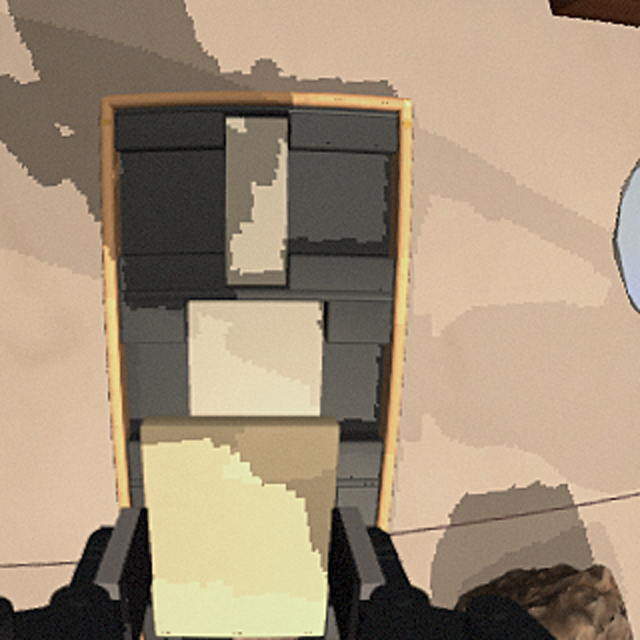

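Emit:
arm_command:
  deltas: "0.045 0 0.006 0;0.04 0 0 0;0.025 0 0 0;0.012 0 0 0;0.005 0 0 0"

```text
clock: 17.0
tool_pos: [0.6038, -0.2485, 0.0141]
tool_rot: [2.707, 1.569, 2.599]
wrist_force: [0.4, -0.8, -0.7]
opening: 0.0463
```

Emit:
arm_command:
  deltas: "0.003 0 0 0;0 0 0 0;0 0 0 0"

```text
clock: 17.3
tool_pos: [0.6051, -0.2506, 0.0142]
tool_rot: [-0.327, 1.568, -0.437]
wrist_force: [-0.4, 0.4, -0.3]
opening: 0.0462
```

Emit:
arm_command:
  deltas: "0.002 0 0 0;0 0 0 0"

```text
clock: 17.5
tool_pos: [0.6043, -0.2504, 0.0107]
tool_rot: [-0.323, 1.57, -0.433]
wrist_force: [-0.6, -0.9, -1.2]
opening: 0.0464
```

Emit:
arm_command:
  deltas: "0.001 0 0 0;0 0 0 0"

```text
clock: 17.7
tool_pos: [0.604, -0.2503, 0.0092]
tool_rot: [2.723, 1.571, 2.612]
wrist_force: [-0.2, 0.4, 0.3]
opening: 0.046
```

Emit:
arm_command:
  deltas: "0.001 0 0 0;0.001 0 0 0;0 0 0 0"

```text
clock: 18.0
tool_pos: [0.604, -0.2502, 0.007]
tool_rot: [2.824, 1.57, 2.714]
wrist_force: [-0.3, 0.0, -0.8]
opening: 0.0464
```

Emit:
arm_command:
  deltas: "0.0005 0 0 0;0 0 0 0"

```text
clock: 18.2
tool_pos: [0.6041, -0.2503, 0.0068]
tool_rot: [-0.163, 1.571, -0.273]
wrist_force: [-0.7, -0.5, -0.7]
opening: 0.0464
```

Emit:
arm_command:
  deltas: "0.001 0 0 0;0 0 0 0"

```text
clock: 18.4
tool_pos: [0.6042, -0.2503, 0.0067]
tool_rot: [-0.378, 1.57, -0.488]
wrist_force: [-2.7, 1.5, 4.0]
opening: 0.0462
```

Emit:
arm_command:
  deltas: "0 0 0 0;0 0 0 0;0 0 0 0;0 0 0 0"
  jaw: -0.5

```text
clock: 18.8
tool_pos: [0.604, -0.2502, 0.0055]
tool_rot: [2.87, 1.571, 2.76]
wrist_force: [0.6, 0.6, 0.7]
opening: 0.0644
```

Emit:
arm_command:
  deltas: "-0.01 0 0 0;-0.03 0 0 0;-0.05 0 0 0;-0.05 0 0 0;-0.05 0 0 0"

```text
clock: 19.3
tool_pos: [0.6038, -0.2501, 0.1986]
tool_rot: [-0.309, 1.57, -0.419]
wrist_force: [0.2, -0.1, -1.1]
opening: 0.0637
```

Run:
```python
from h import *
d=get("wrist");save(d,"w9");np.save("w9.npy",d,allow_pickle=True)
plan([.437,.247,.12],-.4)
e=np.load("w8.npy",allow_pickle=True).item()
g=e["img"].min(2).astype(int);m=np.zeros(g.shape,bool);m[52:145,305:350]=True
print("slot",blobs(e,cv2.morphologyEx((m&(g>85)).astype(np.uint8),cv2.MORPH_OPEN,np.ones((3,3))),.004,200))
```

```text
tcp [ 0.606  -0.2512  0.2102] tool shift [ 0.0845  0.477  -0.2239] turn 0.29 j6 -0.33 open 0.0642 toolx [ 0.014 -0.007 -1.   ] y [ 0.11   0.994 -0.005] z [ 0.994 -0.11   0.015]
slot [{'uv': array([327., 101.]), 'xy': (0.615, -0.1638), 'size': [26.8, 74.5], 'yaw': -0.111}]
```

Emit:
arm_command:
  deltas: "0 0.043 -0.02 0;0 0.043 -0.02 0;0 0.043 -0.02 0;0 0.043 -0.02 0;0 0.043 -0.02 0"

```text
clock: 19.85
tool_pos: [0.5275, -0.024, 0.1964]
tool_rot: [0.133, 1.57, 0.023]
wrist_force: [-0.4, 1.0, 0.3]
opening: 0.0639
```

Emit:
arm_command:
  deltas: "0 0.043 -0.02 0;0 0.043 -0.02 0;0 0.043 -0.02 0;0 0.043 -0.02 0;0 0.043 -0.02 0"

```text
clock: 20.35
tool_pos: [0.4516, 0.2008, 0.1967]
tool_rot: [0.466, 1.569, 0.356]
wrist_force: [0.4, 0.3, -0.1]
opening: 0.0642
```

Emit:
arm_command:
  deltas: "0.02 0.033 -0.02 0;0.02 0 0 0.145;0 0 0 0.145;0 0 0 0;0 0 0 0"

```text
clock: 20.85
tool_pos: [0.4366, 0.2341, 0.1567]
tool_rot: [0.834, 1.569, 0.438]
wrist_force: [0.5, -0.1, 0.2]
opening: 0.064
```

Run:
```python
from h import *
d=get("wrist");np.save("w10.npy",d,allow_pickle=True);save(d,"w10")
hsv=cv2.cvtColor(d["img"],cv2.COLOR_RGB2HSV).astype(int);H,S,V=hsv[...,0],hsv[...,1],hsv[...,2]
m=((S>140)&((H<8)|((H>105)&(H<130)))&(V>60)).astype(np.uint8);m[:,:230]=0;m[:,420:]=0
m=cv2.morphologyEx(m,cv2.MORPH_CLOSE,np.ones((3,3)))
print("mag",blobs(d,m,.027,200))
plan([.437,.247,.012],-.4)
```

```text
mag [{'uv': array([314., 183.]), 'xy': (0.4363, 0.2457), 'size': [13.6, 67.8], 'yaw': -0.394}]
tcp [0.4367 0.234  0.1568] tool shift [ 0.1448  0.0119 -0.0049] turn 0.003 j6 0.82 open 0.064 toolx [ 0.001  0.001 -1.   ] y [0.387 0.922 0.001] z [ 0.922 -0.387  0.001]
```

Emit:
arm_command:
  deltas: "0.04 0.011 -0.005 0;0.04 0 0 0;0.035 0 0 0;0.02 0 0 0;0.012 0 0 0"
  jaw: 0

```text
clock: 21.4
tool_pos: [0.4355, 0.2455, 0.0071]
tool_rot: [-2.314, 1.569, -2.713]
wrist_force: [-1.1, -0.1, -0.1]
opening: 0.0422
```

Emit:
arm_command:
  deltas: "0.005 0 0 0;0 0 0 0;0 0 0 0"

```text
clock: 21.7
tool_pos: [0.437, 0.2466, 0.0055]
tool_rot: [0.862, 1.568, 0.463]
wrist_force: [-0.5, 0.2, -0.4]
opening: 0.0428
```

Emit:
arm_command:
  deltas: "0 0 0 0;0 0 0 0;0 0 0 0;0 0 0 0;0 0 0 0"
  jaw: 1
  squeeze: 40

```text
clock: 22.2
tool_pos: [0.4367, 0.2465, 0.005]
tool_rot: [0.805, 1.569, 0.405]
wrist_force: [0.2, -0.8, 6.8]
opening: 0.0142
```

Emit:
arm_command:
  deltas: "-0.01 0 0 0;-0.03 0 0 0;-0.05 0 0 0;-0.05 0 0 0;0 0 0 0"

```text
clock: 22.7
tool_pos: [0.4388, 0.2476, 0.1529]
tool_rot: [0.849, 1.557, 0.449]
wrist_force: [1.0, 0.1, 0.4]
opening: 0.0142
```

Emit:
arm_command:
  deltas: "0 0 0 -0.145;0 0 0 -0.145;0 0 0 0"

```text
clock: 23.0
tool_pos: [0.4357, 0.246, 0.1434]
tool_rot: [-2.572, 1.57, -2.68]
wrist_force: [-0.5, 0.3, -1.1]
opening: 0.0145
```

Run:
```python
from h import *
plan([.6145,-.1635,.14],-.11)
```

```text
tcp [0.4357 0.246  0.1434] tool shift [ 0.0035 -0.3877  0.2222] turn 0.001 j6 0.55 open 0.0145 toolx [-0.001 -0.    -1.   ] y [ 0.109  0.994 -0.   ] z [ 0.994 -0.109 -0.001]
```

Emit:
arm_command:
  deltas: "0 -0.039 0.022 0;0 -0.039 0.022 0;0 -0.039 0.022 0;0 -0.039 0.022 0;0 -0.039 0.022 0"

```text
clock: 23.5
tool_pos: [0.5241, 0.0386, 0.1434]
tool_rot: [2.953, 1.57, 2.839]
wrist_force: [1.5, -0.1, 0.0]
opening: 0.0141
```

Emit:
arm_command:
  deltas: "0 -0.039 0.022 0;0 -0.039 0.022 0;0 -0.039 0.022 0;0 -0.039 0.022 0;0 -0.037 0.024 0"

```text
clock: 24.0
tool_pos: [0.6141, -0.1658, 0.1432]
tool_rot: [2.915, 1.57, 2.8]
wrist_force: [0.3, 0.1, -0.6]
opening: 0.0143
```

Emit:
arm_command:
  deltas: "0.04 0 0 0;0.03 0 0 0;0 0 0 0;0 0 0 0;0 0 0 0"

```text
clock: 24.5
tool_pos: [0.6151, -0.1638, 0.0764]
tool_rot: [-0.205, 1.567, -0.316]
wrist_force: [-0.4, -0.0, -0.3]
opening: 0.0143
```

Run:
```python
from h import *
plan([.6145,-.1635,.009],-.11)
d=get("wrist");save(d,"w11",(230,430,120,370),2.4)
```

```text
tcp [ 0.6151 -0.1638  0.0764] tool shift [ 0.0674  0.0003 -0.0008] turn -0.001 j6 -0.2 open 0.0143 toolx [ 0.003 -0.001 -1.   ] y [ 0.111  0.994 -0.001] z [ 0.994 -0.111  0.003]
```

View pics/w11.png

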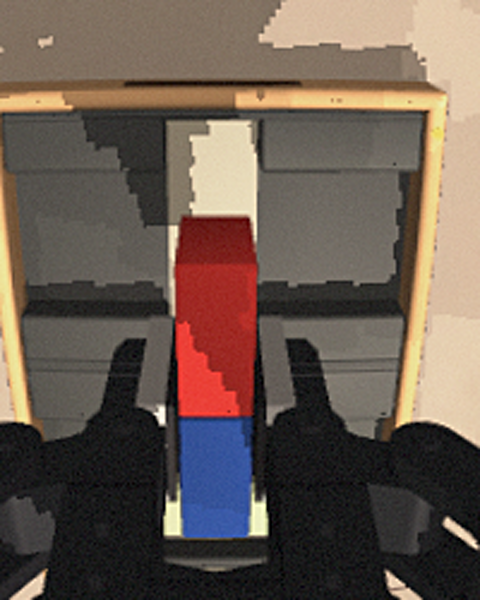

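Emit:
arm_command:
  deltas: "0.03 0 0 0;0.02 0 0 0;0.01 0 0 0;0.004 0 0 0;0 0 0 0"

```text
clock: 25.05
tool_pos: [0.6145, -0.1639, 0.0107]
tool_rot: [-0.228, 1.57, -0.338]
wrist_force: [-0.0, 0.0, -0.8]
opening: 0.0142
```

Emit:
arm_command:
  deltas: "0.002 0 0 0;0 0 0 0"

```text
clock: 25.25
tool_pos: [0.6148, -0.1641, 0.0091]
tool_rot: [-0.181, 1.569, -0.291]
wrist_force: [0.6, -0.2, 0.6]
opening: 0.0141
```

Emit:
arm_command:
  deltas: "0.001 0 0 0;0 0 0 0"

```text
clock: 25.45
tool_pos: [0.6148, -0.1641, 0.0091]
tool_rot: [-0.181, 1.568, -0.291]
wrist_force: [-1.7, 1.5, 6.0]
opening: 0.0141
```

Emit:
arm_command:
  deltas: "0.001 0 0 0;0 0 0 0"

```text
clock: 25.65
tool_pos: [0.6148, -0.1641, 0.0091]
tool_rot: [-0.195, 1.568, -0.305]
wrist_force: [-4.5, 1.9, 9.8]
opening: 0.014
```

Seated at the expected height. Release, lift, then head for the feldspar/short tray.

Emit:
arm_command:
  deltas: "-0.001 0 0 0;0 0 0 0;0 0 0 0;0 0 0 0"
  jaw: 0.2

```text
clock: 26.05
tool_pos: [0.6139, -0.1638, 0.0064]
tool_rot: [2.925, 1.57, 2.815]
wrist_force: [0.6, 0.1, 0.4]
opening: 0.034
```

Emit:
arm_command:
  deltas: "-0.015 0 0 0;-0.03 0 0 0;-0.05 0 0 0;-0.05 0 0 0;-0.05 0 0 0"

```text
clock: 26.55
tool_pos: [0.6137, -0.1637, 0.2049]
tool_rot: [-0.2, 1.57, -0.31]
wrist_force: [-0.2, 0.3, 0.0]
opening: 0.0342
```

Run:
```python
from h import *
plan([.50,.07,.29],0)
```

```text
tcp [ 0.6137 -0.1637  0.2049] tool shift [-0.0852  0.2198 -0.1385] turn -0.11 j6 -0.2 open 0.0342 toolx [ 0.001 -0.    -1.   ] y [ 0.11   0.994 -0.   ] z [ 0.994 -0.11   0.001]
```

Emit:
arm_command:
  deltas: "-0.014 0.037 -0.023 0;-0.014 0.037 -0.023 0;-0.014 0.037 -0.023 0;-0.014 0.037 -0.023 0;-0.014 0.037 -0.023 0"
  jaw: -1

```text
clock: 27.05
tool_pos: [0.5188, 0.034, 0.2737]
tool_rot: [0.192, 1.569, 0.081]
wrist_force: [0.7, 0.4, 0.4]
opening: 0.0855
```

Emit:
arm_command:
  deltas: "-0.014 0.037 -0.023 0;0 0 0 -0.11;0 0 0 0;0 0 0 0"

```text
clock: 27.45
tool_pos: [0.5012, 0.0717, 0.2862]
tool_rot: [-0.445, 1.57, -0.448]
wrist_force: [1.0, 0.5, -1.4]
opening: 0.0854
```

Run:
```python
from h import *
d=get("wrist");np.save("w12.npy",d,allow_pickle=True)
hsv=cv2.cvtColor(d["img"],cv2.COLOR_RGB2HSV).astype(int);H,S,V=hsv[...,0],hsv[...,1],hsv[...,2]
def uvof(p):
    c=d["cam_to_world"];q=c[:3,:3].T@(np.array(p)-c[:3,3]);x,y,z=q[0],-q[1],-q[2];r=np.arctan2(np.hypot(x,y),z)/np.hypot(x,y);return int(d["cx"]+d["fx"]*x*r),int(d["cy"]+d["fy"]*y*r)
u,v=uvof([.436,.111,.02]);print("feld uv",u,v)
print("feld",hsv[v,u-40:u+40:5].tolist())
a,b=uvof([.594,.063,.019]);print("tray uv",a,b)
fm=((H>=12)&(H<=26)&(S>100)&(V>110)).astype(np.uint8);k=np.zeros_like(fm);k[max(0,b-100):b+100,a-75:a+75]=1
fm=cv2.morphologyEx(fm*k,cv2.MORPH_CLOSE,np.ones((5,5)))
print("tray",blobs(d,fm,.019,500))
im=d["img"][:,:,::-1].copy();cv2.drawContours(im,cv2.findContours(fm,0,1)[0],-1,(0,255,0),1);cv2.imwrite("pics/w12.png",im)
x,y=uvof([.444,-.006,.01]);k=np.zeros_like(fm);k[y-35:y+35,x-35:x+35]=1
print("lens",blobs(d,((S>110)&(H>12)&(H<30)).astype(np.uint8)*k,.010,100))
plan([.436,.111,.1],0)
```

```text
feld uv 269 136
feld [[18, 57, 227], [17, 58, 229], [17, 57, 230], [18, 59, 229], [18, 57, 229], [11, 86, 157], [25, 49, 236], [33, 29, 239], [15, 73, 225], [18, 71, 235], [33, 30, 240], [13, 83, 159], [15, 63, 218], [17, 54, 231], [16, 56, 233], [18, 57, 231]]
tray uv 386 171
tray [{'uv': array([387., 168.]), 'xy': (0.5975, 0.0623), 'size': [133.8, 202.6], 'yaw': -0.107}]
lens [{'uv': array([281., 217.]), 'xy': (0.4447, -0.0071), 'size': [26.3, 69.6], 'yaw': -0.359}]
tcp [0.5013 0.0714 0.2857] tool shift [ 0.1857  0.0395 -0.0653] turn -0.003 j6 0.08 open 0.0857 toolx [-0. -0. -1.] y [ 0.003  1.    -0.   ] z [ 1.    -0.003 -0.   ]
```

View pics/w12.png

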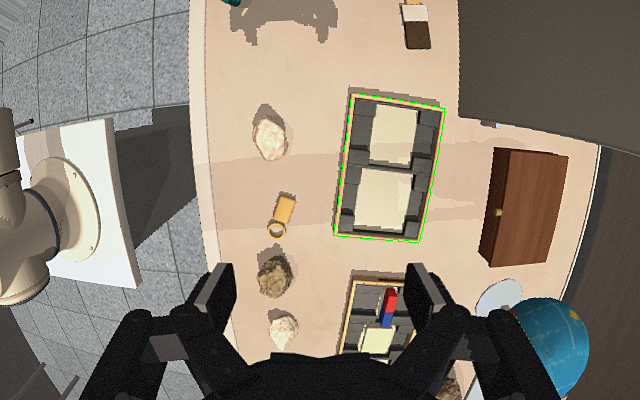

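Run:
```python
from h import *
d=np.load("w12.npy",allow_pickle=True).item()
hsv=cv2.cvtColor(d["img"],cv2.COLOR_RGB2HSV).astype(int);H,S,V=hsv[...,0],hsv[...,1],hsv[...,2]
k=np.zeros(H.shape,bool);k[100:170,240:300]=True
m=(k&((abs(S-59)>8)|(H>22))).astype(np.uint8)
m=cv2.morphologyEx(cv2.morphologyEx(m,cv2.MORPH_OPEN,np.ones((2,2))),cv2.MORPH_CLOSE,np.ones((9,9)))
m=cv2.morphologyEx(m,cv2.MORPH_OPEN,np.ones((5,5)))
c=max(cv2.findContours(m,0,1)[0],key=cv2.contourArea);im=cv2.resize(d["img"][95:175,225:315,::-1],None,fx=5,fy=5)
cv2.drawContours(im,[(c-[225,95])*5],-1,(0,255,0),1);cv2.imwrite("pics/f.png",im)
w=pt(d,c[:,0,0],c[:,0,1],.018)[:,:2]
for a in np.arange(-.9,.95,.15):
    X=w@[np.cos(a),np.sin(a)];Y=w@[-np.sin(a),np.cos(a)]
    cx,cy=(X.max()+X.min())/2,(Y.max()+Y.min())/2
    print(round(a,2),(np.ptp(X)*1e3).round(1),(np.ptp(Y)*1e3).round(1),(cx*np.cos(a)-cy*np.sin(a)).round(4),(cx*np.sin(a)+cy*np.cos(a)).round(4))
```

```text
-0.9 60.9 47.1 0.436 0.1072
-0.75 58.0 50.8 0.436 0.1066
-0.6 54.8 54.7 0.4364 0.1064
-0.45 52.9 57.8 0.437 0.1065
-0.3 51.3 59.7 0.4368 0.1071
-0.15 49.5 60.9 0.4367 0.1078
0.0 47.3 61.3 0.4363 0.1086
0.15 45.8 62.8 0.4358 0.1088
0.3 44.6 63.2 0.4359 0.1088
0.45 44.5 63.3 0.4364 0.1085
0.6 45.6 62.0 0.436 0.1076
0.75 48.9 59.3 0.436 0.1068
0.9 52.7 56.2 0.4361 0.1065
```

View pics/f.png

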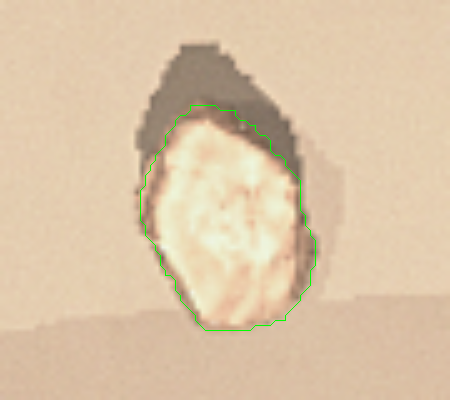

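Emit:
arm_command:
  deltas: "0.02 0.019 -0.033 0;0.02 0.018 -0.032 0;0 0 0 -0.112;0 0 0 -0.112;0 0 0 -0.113"

```text
clock: 28.0
tool_pos: [0.4361, 0.1082, 0.2451]
tool_rot: [3.07, 1.569, -2.875]
wrist_force: [0.1, 0.5, 0.7]
opening: 0.0855
```

Emit:
arm_command:
  deltas: "0 0 0 -0.113;0.04 0 0 0;0.04 0 0 0;0.04 0 0 0;0 0 0 0"

```text
clock: 28.5
tool_pos: [0.4329, 0.1075, 0.1188]
tool_rot: [2.869, 1.558, -2.967]
wrist_force: [-0.2, -0.2, -0.3]
opening: 0.0855
```

Run:
```python
from h import *
plan([.4364,.1085,.004],.45)
```

```text
tcp [0.4329 0.1075 0.1188] tool shift [ 0.1148 -0.001   0.005 ] turn -0.003 j6 -0.28 open 0.0855 toolx [-0.013 -0.002 -1.   ] y [-0.432  0.902  0.003] z [ 0.902  0.432 -0.012]
```

Emit:
arm_command:
  deltas: "0.04 0 0.001 0;0.035 0 0 0;0.025 0 0 0;0.013 0 0 0;0.006 0 0 0"

```text
clock: 29.0
tool_pos: [0.4376, 0.1091, 0.0072]
tool_rot: [2.92, 1.571, -2.914]
wrist_force: [-0.0, -0.1, 0.2]
opening: 0.0857
```

Emit:
arm_command:
  deltas: "0 0 0 0;0 0 0 0"

```text
clock: 29.2
tool_pos: [0.4384, 0.1095, 0.0087]
tool_rot: [-0.273, 1.568, 0.177]
wrist_force: [0.5, -0.1, -0.5]
opening: 0.0854
```

Emit:
arm_command:
  deltas: "0 0 0 0;0 0 0 0;0 0 0 0;0 0 0 0;0 0 0 0"
  jaw: 1
  squeeze: 50

```text
clock: 29.7
tool_pos: [0.4375, 0.1095, 0.008]
tool_rot: [-0.29, 1.57, 0.16]
wrist_force: [-2.6, 0.4, 6.8]
opening: 0.0415
```

Emit:
arm_command:
  deltas: "-0.01 0 0 0;-0.02 0 0 0;-0.03 0 0 0;-0.03 0 0 0;-0.02 0 0 0"

```text
clock: 30.2
tool_pos: [0.4376, 0.1095, 0.1194]
tool_rot: [-0.27, 1.568, 0.18]
wrist_force: [0.7, 0.6, -1.9]
opening: 0.0416
```

Emit:
arm_command:
  deltas: "0 0 0 0.139;0 0 0 0.139;0 0 0 0.139;0 0 0 0.14;0 0 0 0"

```text
clock: 30.7
tool_pos: [0.4369, 0.1094, 0.1169]
tool_rot: [-2.933, 1.57, -3.042]
wrist_force: [0.9, -0.6, -2.2]
opening: 0.0414
```

Run:
```python
from h import *
plan([.5927,.0176,.012],-.107)
```

```text
tcp [0.4369 0.1094 0.1169] tool shift [ 0.1049 -0.0744  0.1648] turn -0.001 j6 0.28 open 0.0414 toolx [-0. -0. -1.] y [ 0.108  0.994 -0.   ] z [ 0.994 -0.108 -0.   ]
```

Emit:
arm_command:
  deltas: "0 -0.018 0.041 0;0 -0.018 0.041 0;0 -0.019 0.041 0;0 -0.019 0.042 0;0 0 0 0"

```text
clock: 31.2
tool_pos: [0.5959, 0.0149, 0.1134]
tool_rot: [-2.693, 1.567, -2.799]
wrist_force: [-1.2, 0.7, -3.1]
opening: 0.0411
```

Emit:
arm_command:
  deltas: "0 0 0 0;0.03 0 0 0;0.03 0 0 0;0.02 0 0 0;0.01 0 0 0"

```text
clock: 31.7
tool_pos: [0.5913, 0.0191, 0.025]
tool_rot: [3.131, 1.568, 3.027]
wrist_force: [-0.1, 0.1, -2.2]
opening: 0.0414
```

Emit:
arm_command:
  deltas: "0.01 0 0 0;0.002 0 0 0;0 0 0 0;0 0 0 0"

```text
clock: 32.1
tool_pos: [0.594, 0.0182, 0.0162]
tool_rot: [0.093, 1.569, -0.014]
wrist_force: [-0.5, 0.5, -2.0]
opening: 0.0414
```

Emit:
arm_command:
  deltas: "0.001 0 0 0;0 0 0 0"

```text
clock: 32.3
tool_pos: [0.5936, 0.0182, 0.0143]
tool_rot: [0.1, 1.57, -0.007]
wrist_force: [-0.9, 1.1, -1.9]
opening: 0.0412
```

Emit:
arm_command:
  deltas: "0.001 0 0 0;0 0 0 0"

```text
clock: 32.5
tool_pos: [0.5932, 0.0182, 0.0127]
tool_rot: [3.133, 1.571, 3.026]
wrist_force: [-0.5, 0.5, -0.6]
opening: 0.0416
```

Emit:
arm_command:
  deltas: "0.001 0 0 0;0 0 0 0"

```text
clock: 32.7
tool_pos: [0.5934, 0.0182, 0.0122]
tool_rot: [0.276, 1.57, 0.169]
wrist_force: [-1.3, 0.8, 0.1]
opening: 0.0415
```

Emit:
arm_command:
  deltas: "0.001 0 0 0;0 0 0 0"

```text
clock: 32.9
tool_pos: [0.5934, 0.0182, 0.0121]
tool_rot: [0.121, 1.57, 0.014]
wrist_force: [-3.5, 0.6, 5.9]
opening: 0.0416
```

Emit:
arm_command:
  deltas: "0 0 0 0;0 0 0 0;0 0 0 0;0 0 0 0"
  jaw: -0.3

```text
clock: 33.3
tool_pos: [0.5933, 0.0182, 0.0106]
tool_rot: [-3.134, 1.571, 3.042]
wrist_force: [-0.0, 0.2, -0.9]
opening: 0.0558
```

Emit:
arm_command:
  deltas: "-0.015 0 0 0;-0.03 0 0 0;-0.05 0 0 0;-0.05 0 0 0;0 0 0 0.126"

```text
clock: 33.8
tool_pos: [0.5967, 0.0181, 0.1673]
tool_rot: [0.207, 1.555, -0.027]
wrist_force: [0.1, 0.2, 0.7]
opening: 0.0556
```

Emit:
arm_command:
  deltas: "0 0 0 0.126;0 0 0 0"

```text
clock: 34.0
tool_pos: [0.5936, 0.0182, 0.1576]
tool_rot: [0.332, 1.569, -0.028]
wrist_force: [-0.1, 0.2, -0.4]
opening: 0.0557
```

Run:
```python
from h import *
plan([.4486,.0032,.1],-.359)
```

```text
tcp [0.5936 0.0182 0.1576] tool shift [ 0.0573 -0.0651 -0.1305] turn -0.001 j6 0.33 open 0.0557 toolx [ 0.002 -0.    -1.   ] y [0.352 0.936 0.001] z [ 0.936 -0.352  0.002]
```

Emit:
arm_command:
  deltas: "0 -0.017 -0.033 0;0 -0.016 -0.033 0;0 -0.016 -0.033 0;0 -0.016 -0.032 0;0 0 0 0"
  jaw: -0.06

```text
clock: 34.5
tool_pos: [0.4447, 0.0032, 0.156]
tool_rot: [-2.537, 1.57, -2.893]
wrist_force: [0.8, 0.1, 0.1]
opening: 0.0452
```

Emit:
arm_command:
  deltas: "0 0 0 0;0 0 0 0"

```text
clock: 34.7
tool_pos: [0.4484, 0.0034, 0.1562]
tool_rot: [0.381, 1.57, 0.023]
wrist_force: [-0.6, -0.8, 0.3]
opening: 0.045
```

Run:
```python
from h import *
d=get("wrist");np.save("w13.npy",d,allow_pickle=True)
hsv=cv2.cvtColor(d["img"],cv2.COLOR_RGB2HSV).astype(int);H,S,V=hsv[...,0],hsv[...,1],hsv[...,2]
k=np.zeros(H.shape,np.uint8);k[130:330,250:390]=1
m=((S>110)&(H>12)&(H<30)&(V>80)).astype(np.uint8)*k
for b in blobs(d,m,.009,150):
    print(b); 
plan([.4486,.0032,.002],-.359)
```

```text
{'uv': array([319., 200.]), 'xy': (0.4447, -0.0082), 'size': [26.1, 69.3], 'yaw': -0.372}
tcp [0.4485 0.0034 0.156 ] tool shift [ 1.54e-01 -2.00e-04  1.00e-04] turn 0.001 j6 0.29 open 0.0454 toolx [ 0.  0. -1.] y [0.35  0.937 0.   ] z [ 0.937 -0.35   0.   ]
```

Emit:
arm_command:
  deltas: "0.045 0 0 0.01;0.045 0 0 0;0.035 0 0 0;0.016 0 0 0;0.008 0 0 0"

```text
clock: 35.25
tool_pos: [0.4469, 0.0035, 0.0041]
tool_rot: [-2.85, 1.566, 3.065]
wrist_force: [0.0, 0.1, 0.1]
opening: 0.045
```

Emit:
arm_command:
  deltas: "0 0 0 0;0 0 0 0"

```text
clock: 35.45
tool_pos: [0.4488, 0.0033, 0.0079]
tool_rot: [0.324, 1.569, -0.045]
wrist_force: [0.8, 0.8, 1.7]
opening: 0.045
```

Emit:
arm_command:
  deltas: "0.003 0 0 0;0.002 0 0 0;0 0 0 0;0 0 0 0"

```text
clock: 35.85
tool_pos: [0.4479, 0.0033, 0.0021]
tool_rot: [0.298, 1.57, -0.071]
wrist_force: [0.1, -0.8, -0.8]
opening: 0.0452
```

Emit:
arm_command:
  deltas: "0 0 0 0;0 0 0 0;0 0 0 0;0 0 0 0;0 0 0 0"
  jaw: 1
  squeeze: 40

```text
clock: 36.35
tool_pos: [0.4481, 0.0034, 0.0022]
tool_rot: [0.322, 1.57, -0.047]
wrist_force: [-0.4, -0.1, 3.0]
opening: 0.0239
```

Emit:
arm_command:
  deltas: "-0.01 0 0 0;-0.03 0 0 0;-0.05 0 0 0;-0.05 0 0 0;0 0 0 -0.131"

```text
clock: 36.85
tool_pos: [0.4509, 0.0032, 0.1506]
tool_rot: [0.166, 1.558, -0.071]
wrist_force: [-0.2, -1.2, -0.3]
opening: 0.0239
```

Emit:
arm_command:
  deltas: "0 0 0 -0.131;0 0 0 0;0 0 0 0"

```text
clock: 37.15
tool_pos: [0.4475, 0.0034, 0.1416]
tool_rot: [-3.124, 1.57, 3.049]
wrist_force: [-0.7, -0.8, -1.3]
opening: 0.0236
```

Run:
```python
from h import *
plan([.6037,.1203,.0062],-.107)
```

```text
tcp [0.4475 0.0034 0.1416] tool shift [0.1353 0.1334 0.1424] turn -0.003 j6 0.04 open 0.0236 toolx [-0.001  0.    -1.   ] y [ 0.11   0.994 -0.   ] z [ 0.994 -0.11  -0.001]
```

Emit:
arm_command:
  deltas: "0 0.033 0.036 0;0 0.033 0.036 0;0 0.034 0.035 0;0 0.033 0.035 0;0 0 0 0"

```text
clock: 37.65
tool_pos: [0.605, 0.1236, 0.1362]
tool_rot: [-3.063, 1.564, 3.113]
wrist_force: [-1.9, -1.5, -2.2]
opening: 0.0238
```

Emit:
arm_command:
  deltas: "0 0 0 0;0.045 0 0 0;0.03 0 0 0;0 0 0 0;0 0 0 0"

```text
clock: 38.15
tool_pos: [0.6026, 0.1197, 0.068]
tool_rot: [-0.148, 1.57, -0.257]
wrist_force: [-0.5, 0.0, -0.6]
opening: 0.0235
```

Run:
```python
from h import *
d=get("wrist");np.save("w14.npy",d,allow_pickle=True)
hsv=cv2.cvtColor(d["img"],cv2.COLOR_RGB2HSV).astype(int);H,S,V=hsv[...,0],hsv[...,1],hsv[...,2]
m=((S>110)&(H>12)&(H<30)&(V>80)).astype(np.uint8);m[:,:250]=0;m[:,400:]=0
t=tool()[0]
print([b for b in blobs(d,m,t[2]+.005,150)])
plan([.6037,.1203,.0062],-.107)
```

```text
[{'uv': array([319., 283.]), 'xy': (0.6018, 0.1085), 'size': [26.4, 69.9], 'yaw': -0.109}, {'uv': array([336., 169.]), 'xy': (0.6111, 0.173), 'size': [5.9, 67.9], 'yaw': 1.465}, {'uv': array([346.,  20.]), 'xy': (0.6287, 0.2366), 'size': [20.9, 22.4], 'yaw': -1.451}]
tcp [0.6037 0.1199 0.0696] tool shift [ 0.0634  0.0003 -0.0003] turn -0.001 j6 0.25 open 0.0237 toolx [ 0.003  0.    -1.   ] y [0.108 0.994 0.001] z [ 0.994 -0.108  0.003]
```

Emit:
arm_command:
  deltas: "0.03 0 0 0;0.02 0 0 0;0.008 0 0 0;0.002 0 0 0;0 0 0 0"

```text
clock: 38.7
tool_pos: [0.6042, 0.1205, 0.0088]
tool_rot: [0.25, 1.568, 0.143]
wrist_force: [0.7, -0.0, -0.6]
opening: 0.0237
```

Emit:
arm_command:
  deltas: "0.0015 0 0 0;0 0 0 0"

```text
clock: 38.9
tool_pos: [0.6039, 0.1205, 0.0066]
tool_rot: [0.267, 1.569, 0.16]
wrist_force: [0.2, 1.2, 0.1]
opening: 0.0233
```

Emit:
arm_command:
  deltas: "0.001 0 0 0;0 0 0 0"

```text
clock: 39.1
tool_pos: [0.6039, 0.1205, 0.0062]
tool_rot: [0.205, 1.569, 0.098]
wrist_force: [-2.5, -0.6, 6.0]
opening: 0.0237
```

Emit:
arm_command:
  deltas: "0.001 0 0 0;0 0 0 0"

```text
clock: 39.3
tool_pos: [0.6039, 0.1206, 0.0062]
tool_rot: [0.241, 1.569, 0.134]
wrist_force: [-5.0, -0.8, 10.0]
opening: 0.0238
```

Seated. Release, lift, back off to view both trays.

Emit:
arm_command:
  deltas: "-0.001 0 0 0;0 0 0 0;0 0 0 0;0 0 0 0"
  jaw: 0.2

```text
clock: 39.7
tool_pos: [0.603, 0.1204, 0.0039]
tool_rot: [-2.951, 1.57, -3.058]
wrist_force: [-0.4, -0.3, -0.4]
opening: 0.0341
```

Emit:
arm_command:
  deltas: "-0.015 0 0 0;-0.03 0 0 0;-0.05 0 0 0;-0.05 0 0 0;-0.05 0 0 0"

```text
clock: 40.2
tool_pos: [0.6028, 0.1204, 0.2025]
tool_rot: [0.257, 1.57, 0.15]
wrist_force: [1.7, 0.0, 1.3]
opening: 0.034
```

Emit:
arm_command:
  deltas: "-0.04 -0.01 -0.02 0;-0.04 -0.01 -0.02 0;-0.02 -0.03 -0.02 0;0 0 0 0;0 0 0 0"

```text
clock: 40.7
tool_pos: [0.5381, 0.0768, 0.3013]
tool_rot: [0.257, 1.567, 0.149]
wrist_force: [-0.2, 0.2, -1.0]
opening: 0.0341
```

Run:
```python
from h import *
d=get("wrist");np.save("w15.npy",d,allow_pickle=True);save(d,"w15",(230,550,0,400),1.45)
t=get("top");save(t,"t2")
im=np.hstack([cv2.resize(cv2.imread("pics/w15.png"),(400,500)),cv2.resize(cv2.imread("pics/t2.png")[125:235,240:470],(400,191)) if 0 else cv2.copyMakeBorder(cv2.resize(cv2.imread("pics/t2.png")[120:240,240:470],(400,209)),0,291,0,0,0)])
cv2.imwrite("pics/fin.png",im)
print(tool()[0])
```

```text
[0.53818621 0.07743658 0.29831468]
```

View pics/fin.png

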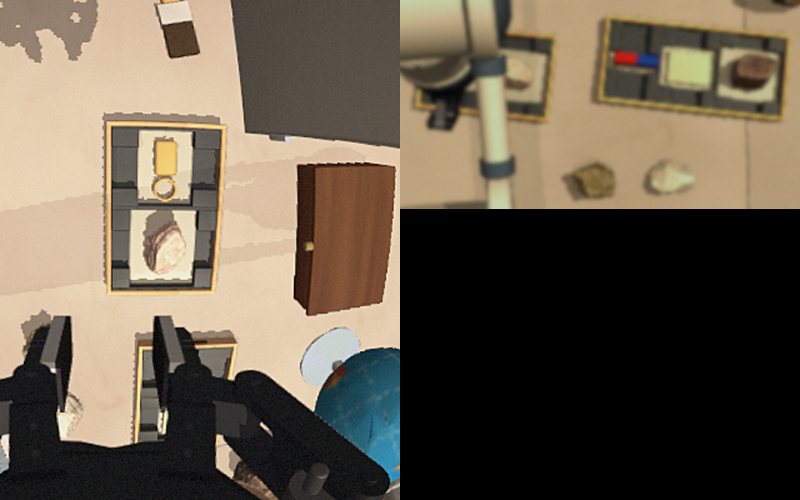

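Emit:
arm_command:
  deltas: "0 -0.045 0 0;0 -0.045 0 0;0 -0.045 0 0;0 -0.045 0 0;0 -0.045 0 0"

```text
clock: 41.3
tool_pos: [0.514, -0.1477, 0.2973]
tool_rot: [2.836, 1.567, 2.73]
wrist_force: [1.3, -0.5, 0.3]
opening: 0.0342
```

Emit:
arm_command:
  deltas: "0 -0.045 0 0;0 -0.02 0 0;0 0 0 0;0 0 0 0"

```text
clock: 41.7
tool_pos: [0.5075, -0.2109, 0.2976]
tool_rot: [2.617, 1.568, 2.51]
wrist_force: [0.5, 0.9, -0.6]
opening: 0.0341
```

Run:
```python
from h import *
d=get("wrist");np.save("w16.npy",d,allow_pickle=True);save(d,"w16")
hsv=cv2.cvtColor(d["img"],cv2.COLOR_RGB2HSV).astype(int);H,S,V=hsv[...,0],hsv[...,1],hsv[...,2]
def tray(m,z,a):
    for b in blobs(d,cv2.morphologyEx(m.astype(np.uint8),cv2.MORPH_CLOSE,np.ones((3,3))),z,a):
        p=np.array(b["xy"])-[.6033,-.2576];c,s=np.cos(.11),np.sin(.11)
        q=np.array([p[0]*c-p[1]*s,p[0]*s+p[1]*c])*1e3
        if abs(q[0])<60 and abs(q[1])<140: print("tray xy mm",q.round(1),b["size"],b["yaw"])
print("magnet @.031 (0,95)");tray((S>130)&((H<8)|((H>105)&(H<130)))&(V>60),.031,150)
print("plate @.012 (0,9)");tray((H>=24)&(H<45)&(V>120)&(S>30),.012,500)
print("haem @.025 (0,-86)");tray((H<14)&(S>76)&(V<190),.025,500)
```

```text
magnet @.031 (0,95)
tray xy mm [ 0.3 91.7] [20.6, 65.0] -0.083
plate @.012 (0,9)
tray xy mm [-1.6  7.4] [57.4, 62.7] -0.105
haem @.025 (0,-86)
tray xy mm [  3.1 -88.7] [56.1, 69.7] -0.12
```

Run:
```python
from h import *
d=np.load("w16.npy",allow_pickle=True).item()
hsv=cv2.cvtColor(d["img"],cv2.COLOR_RGB2HSV).astype(int);H,S,V=hsv[...,0],hsv[...,1],hsv[...,2]
for t in(26,28,30):
    for b in blobs(d,cv2.morphologyEx(((H>=t)&(H<45)&(V>110)).astype(np.uint8),cv2.MORPH_OPEN,np.ones((3,3))),.012,300):
        p=np.array(b["xy"])-[.6043,-.2487]
        if np.hypot(*p)<.03: print(t,b,hsv[int(b["uv"][1]),int(b["uv"][0])-40:int(b["uv"][0])+40:5].tolist())
```

```text
26 {'uv': array([390., 182.]), 'xy': (0.6047, -0.2507), 'size': [47.0, 62.1], 'yaw': -0.103} [[26, 19, 95], [16, 30, 110], [18, 30, 110], [16, 34, 114], [22, 43, 244], [30, 50, 241], [30, 52, 237], [31, 53, 238], [30, 50, 238], [31, 54, 239], [32, 51, 240], [24, 46, 237], [12, 27, 95], [13, 23, 102], [18, 31, 107], [16, 30, 110]]
28 {'uv': array([388., 185.]), 'xy': (0.6047, -0.2511), 'size': [46.4, 61.4], 'yaw': -0.109} [[15, 121, 220], [23, 27, 114], [9, 30, 112], [14, 34, 114], [20, 52, 243], [18, 91, 138], [30, 52, 237], [29, 52, 237], [29, 50, 236], [31, 50, 239], [31, 47, 241], [32, 48, 242], [18, 57, 218], [17, 33, 108], [17, 22, 105], [14, 26, 107]]
30 {'uv': array([390., 188.]), 'xy': (0.6043, -0.255), 'size': [46.0, 53.5], 'yaw': -0.113} [[30, 15, 99], [17, 32, 110], [15, 28, 110], [16, 29, 115], [23, 41, 246], [31, 51, 242], [31, 52, 239], [30, 49, 238], [30, 48, 238], [32, 52, 240], [31, 48, 238], [23, 49, 236], [14, 33, 101], [20, 29, 106], [18, 29, 106], [19, 31, 114]]
```

Plate is flat and centred (47 × 62 mm, yaw -0.10). Handing in.

```bash
python3 -c "
from cell import manip
print(manip.job_done())"
```

```text
the job is handed in; nothing more can be done
None
```

Both kits are packed and the job is handed in, with the arm clear of everything at about 42 s of the 120 s. I placed the parts in the order asked: haematite, streak plate and magnet in the long tray, then feldspar and lens in the short tray.

**Placing:** I lowered each part until the wrist force showed it touching the floor. Its height then matched its pick-up height plus 4 mm, within about 1 mm. The highest wrist force I read was about 11 N.

**Final position checks:**

| Part | Result |
|---|---|
| Streak plate | within about 2 mm of its bay centre, flat and in line with the tray |
| Magnet | on edge, within about 3 mm of the slot centre |
| Haematite | within about 4 mm of its well centre |
| Feldspar and lens | inside their bays in the last picture; the lens was in line with the tray and about 3.5 mm off centre, on purpose, to clear the fingers |

The olivine and gypsum were not touched and show in the last pictures where they started; the turquoise look-alike was not touched.

**What went wrong or disagreed:**
- My first try at the plate closed just above it. I reopened, went 6 mm lower and gripped it.
- I gripped both rocks across their narrowest parallel faces rather than strictly across x, so they sit turned in their wells.
- The final magnet width read 20.6 mm instead of 15 mm, probably because its side face was in view. A first plate reading was too wide because it picked up the bay lining; a stricter colour mask gave 47 by 62 mm.
- In the last pictures, level was checked by measurement only for the plate. For the others I relied on the contact heights and what the pictures showed.

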